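# Pack the formed bracket and close its tin

### The job

Take the formed bracket out of the open die and stand it on its feet in the silver tin, then close the tin with the wide cover so that it sits seated and level all round. Lower both into place before letting go rather than dropping them, put the bracket in before the cover, and leave the tin, the small cover and everything else where they stand.

Things in the scene. Friction and masses are not known exactly. Their poses are not given: they have to be found in the camera images.
- bracket_mid (a point): formed aluminium bridge bracket, 50 mm along its x, 24 mm wide along y, 22 mm high (z up): a raised top plate 32 mm long on two walls, a foot at either end, all 24 mm wide. Point: its centre, 11 mm above its feet. It starts on its feet in the die's cavity; grip it across its 24 mm width. It may stand at any yaw in the tin.
- die: lower half of a small forming die, fixed: shoe 110 x 80 mm; block 86 x 66 mm, top 28 mm above the desk, with an open cavity 53 x 27 mm, 8 mm deep, in its middle, where the bracket lies with its upper 14 mm proud. Two guide pillars 11 mm thick stand 20 mm above the block at (36, 26) and (-36, -26) mm. Origin under its centre, x along the cavity, z up.
- tin: plain silver-coloured round open tin, 99 mm outer diameter, 33 mm high, clear inside diameter 91 mm, floor 2 mm thick; loose, 0.16 to 0.26 kg. Origin at the centre of its underside, z up. Its rim is 33 mm above the origin. Fingers that reach down inside it must not be opened wide.
- wide_cover_mid (a point): the wider of two flat steel covers: disc 104 mm wide, 3 mm thick, locating step 86 mm wide and 5 mm deep underneath; on top a black knob, 22 mm wide, 13 to 26 mm (the top) above the cover's underside, on a thin neck. Point: on its axis, 13 mm above its underside, z up. Starts lying on its step. Seated, the step is in the tin, the disc on the rim, and this point 41 mm above the tin's underside.
- small_cover_mid (a point): the smaller cover, of the same form and height with the same knob, but only 70 mm in diameter: it does not fit the tin and stays where it lies. The point is on its axis, 13 mm above its underside.
- screen_corner (a point): fixed: lower, front, right corner (seen from the robot) of the measuring machine's overhanging screen, 445 mm above the desk. The screen reaches 290 mm to the left (+y) from here, upward and backward; things may lie to the left but in front of it, so wrist and arm must swing to and from there on the robot's side of this corner.
- spray_foot (a point): bystander, not to be disturbed: tall spray can, 317 mm high, body 68 mm in diameter, with a thin straw on its nozzle that points roughly to the robot's right; the point is the centre of its foot, on its axis
- stand: bystander, not to be disturbed: small black tilted display stand, 59 x 62 mm and 88 mm high; origin at the centre of its foot
- pc_mouse: bystander, not to be disturbed: computer mouse, 115 x 60 x 36 mm, long along its x; origin under its centre
- clamp: bystander, not to be disturbed: black rod clamp with two thin rods, 44 x 126 x 42 mm, long along its y; origin under its centre
- brass_gear: bystander, not to be disturbed: brass gear lying flat, 44 mm in diameter, 11 mm high; origin under its centre
- black_collar: bystander, not to be disturbed: black ring lying flat, 31 mm in diameter, 9 mm high; origin under its centre
- eye_loupe: bystander, not to be disturbed: black eye loupe standing on end, 38 mm in diameter, 34 mm high; origin under its centre

How it is judged:
By the outcome, as a careful person would: the job done as asked, in the order asked, and still so for the second after the job is handed in, with the robot touching nothing.
It also fails if it takes over 58 s, if anything falls off the work surface, if the arm or the gripper's body presses on something with over 40 N, if the wrist force passes 120 N, or if a joint passes its speed limit or range.

### The arm

A 6-joint arm with a two-finger parallel gripper is mounted at the origin on a cart in front of the work surface, level with it; the furniture and walls round the work are solid. World frame = base frame: x ahead of the robot, y to its left, z up, the work surface at z = 0. Lengths are in m, angles in rad, forces in N, time in s.
With the tool pointing down it reaches from about 0.35 to 0.85 m from the base axis. Payload 8.1 kg.
Tool frame: the origin (TCP) lies midway between the tips of the shut fingers; the grasp point (between the pads) lies 19 mm behind it; z points along the fingers, y is the line along which they close (so a half turn about z gives the same grasp; the last joint's range is limited). The gripper opens to 93 mm and grips with 3 to 60 N. Pads are 15 mm wide; open, the fingers measure 128 mm over their backs; the gripper's body (75 mm by 188 mm) begins 65 mm behind the grasp point.
Start: joints at [-1.332, 0.13, 1.488, -0, 1.523, -0.085], TCP at [0.191, -0.569, 0.219] pointing down, gripper open.
Joint ranges: [-2.96, 2.96], [-0.89, 2.26], [0.02, 2.5], [-1.34, 4.48], [0, 2.73], [-2.66, 2.66]. Speed limits (rad/s): [2.39, 2.39, 2.79, 3.14, 3.14, 3.14].

### API

Orientations are given as a rotation vector (axis times angle).
In Python, from plant import read_state, read_camera, camera_model, close_job gives the robot as it stands. The module is installed in compiled form; this text tells all that it offers.
- The arm moves only by the tool carry_out, never from a script. Its argument "moves" is a list of rows, each an object of numbers: "jaw": the finger opening in m, from 0 to 0.093; "dx", "dy", "dz": the shift along the tool's x, y, z in m; "yaw": the turn about the tool's z in rad. In form: [{"jaw": .., "dx": .., "dy": .., "dz": .., "yaw": ..}, ...]. A call has 1 to 8 rows; each row shifts and turns the commanded pose from where the row before left it, along the tool's axes as they then stand; what a row does not reach is not made up. A row lasts 1/8 s, in which the tool goes at most 62.5 mm and 10.7 degrees, less where a joint would pass 70% of its speed; a pose out of reach is approached as far as the arm can. A call is refused whole if a number of a shift passes 0.0625 or a number of a turn 0.188, either way. A call with a gripper value outside its range is refused whole. The fingers move at their own pace and stop on an object; "grip_force" is the grip in N (left out, the last holds). Time passes only in rows, so rows that do not move let the fingers close. It gives the time, the measured TCP pose, the force, the opening and the grip force at its end, in the units of the state.
- read_state(): the state, without advancing time (a new reading comes with each control period).
- read_camera(name): name is "scene" or "top" or "wrist"; returns the picture (420x560x3 uint8, red, green, blue); there is no depth.
- camera_model(name): a dict with "camera_matrix" (3x3 intrinsics, pixels), "k1" (the pictures are not rectified: a ray, as slopes to the right and down, at radius r is drawn at 1 + k1 r^2 times it, then the intrinsics apply), "view" (4x4, takes a point from world to camera coordinates). Camera axes: x right, y up, looking along -z (the intrinsics and any distortion apply to the point x, -y, -z); pixel columns grow to the right and rows downward; lengths in m; the calibration is good to about 2 mm. A picture is of the moment at which its call begins: read the wrist's pose just before it. camera_model takes no time and is no camera call; for the wrist camera it gives the pose at the moment of the call.
- close_job(): hands the job in; it is judged then, once.
The state is a dict: "t": time; "q": joint angles; "dq": joint speeds; "joint_torque": joint torques, N m; "tool_pos": TCP position; "orientation": TCP orientation; "force": force on the tool from outside, world axes, zero at the start; "wrist_torque": the same for the moment, N m; "opening": finger opening in m; "gripper_force": force on a finger pad.
Only numpy, scipy, OpenCV 4.12 (cv2) and the standard library are available. Lean on these libraries where they do the work, as an engineer would, in place of code of your own. Each camera call takes 0.05 s, during which the arm holds its last target. There are 200 camera calls.

## Working session

There is one attempt and no reset: what is moved stays moved. The work goes in short steps, Python scripts to look and compute and a tool call to move; the robot and the scene stay as the last step left them, time stands still between calls to the robot, and variables do not carry over. Pictures are saved under pics/ and viewed, at most 10 in all, crops included, and the job is handed in when it is done.

Besides the shell and the picture viewer there is one more tool, called after "Emit:" as a command line: name --argument value ..., lists and objects as JSON in quotes. carry_out: Moves the arm, as the interface text tells. Its arguments: {"type":"object","properties":{"moves":{"type":"array","items":{"type":"object","properties":{"jaw":{"type":"number"},"dx":{"type":"number"},"dy":{"type":"number"},"dz":{"type":"number"},"yaw":{"type":"number"}}}},"grip_force":{"type":"number"}},"required":["moves"]}

```bash
mkdir -p pics; cat > h.py <<'E'
import numpy as np, cv2, json
from plant import *
def snap(n,f):
    m=camera_model(n); im=read_camera(n); cv2.imwrite(f'pics/{f}.png',im[:,:,::-1]); 
    np.savez(f'pics/{f}.npz',K=m['camera_matrix'],k1=m['k1'],V=m['view']); return im
def load(f):
    d=np.load(f'pics/{f}.npz'); return d['K'],float(d['k1']),d['V']
def ray(f,u,v):
    K,k1,V=load(f); x,y=cv2.undistortPoints(np.array([[[u,v]]],float),K,np.array([k1,0,0,0.]))[0,0]
    R=V[:3,:3];c=-R.T@V[:3,3]; return c,R.T@np.array([x,-y,-1])
def at(f,u,v,z):
    c,d=ray(f,u,v); return c+d*(z-c[2])/d[2]
def proj(f,P):
    K,k1,V=load(f); P=np.atleast_2d(P); p=P@V[:3,:3].T+V[:3,3]; p=p*[1,-1,-1]
    return cv2.projectPoints(p.reshape(-1,1,3),np.zeros(3),np.zeros(3),K,np.array([k1,0,0,0.]))[0][:,0]
E
python3 - <<'E'
from h import *
snap('scene','s0');snap('top','t0')
s=read_state();print(s)
for n in('s0','t0'):
    c,d=ray(n,280,210);print(n,c,d)
E
```

```text
{'t': 0.1, 'q': array([-1.33241373e+00,  1.31058142e-01,  1.48915274e+00, -3.34895099e-05,
        1.52298203e+00, -8.54052063e-02]), 'dq': array([ 1.16681493e-03, -1.63015353e-03, -2.99323095e-03,  6.43015448e-06,
        3.55339287e-04,  7.87398125e-04]), 'joint_torque': array([ 7.41346703e-04, -5.61341286e+01, -4.93095374e+01,  7.69483019e-02,
        2.90859723e-02, -5.40877772e-05]), 'tool_pos': array([ 0.19078413, -0.56833471,  0.21771845]), 'orientation': array([-3.09893989e+00, -5.06131624e-01,  2.44345635e-04]), 'force': array([0.63899422, 0.17443174, 0.19250238]), 'wrist_torque': array([-0.03064809, -0.00882064,  0.01432985]), 'gripper_force': 0.0, 'opening': 0.09310673544850978}
s0 [-0.13792117  0.52256439  1.10482667] [ 0.57845716 -0.44262552 -0.6851792 ]
t0 [ 3.79016037e-01 -7.74936349e-04  1.50003030e+00] [ 0.14781175 -0.01498524 -0.98891098]
```

View pics/t0.png

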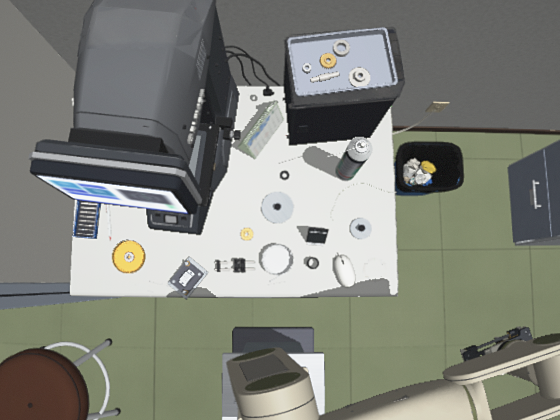

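View pics/s0.png

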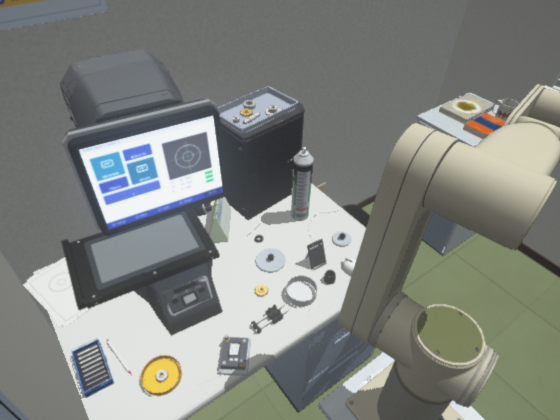

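The top view shows the die at about (188,276), the tin at (276,259), the wide cover's knob at (277,207), the small cover at (360,228), the stand at (317,235), the gear at (247,234) and the clamp at (235,265). The screen's lower right corner is near (199,208). The scene view shows the same layout, with the bracket in the die at (234,350).

```bash
python3 - <<'E'
from h import *
for n,u,v,z in [('die',188,276,.03),('tin',276,259,.033),('wide',277,207,.02),('small',360,228,.02),('screen',199,208,.445),('spray',350,172,.0),('spraytop',362,147,.317),('stand',317,235,.04),('mouse',345,270,.03),('clamp',236,265,.03),('gear',247,234,.01),('collar',284,175,.005),('loupe',312,263,.034)]:
    print(n,at('t0',u,v,z).round(3))
print(at('s0',234,350,.035))
im=cv2.imread('pics/t0.png');a=cv2.resize(im[225:300,155:300],None,fx=5,fy=5,interpolation=cv2.INTER_CUBIC)
cv2.imwrite('pics/c1.png',a)
E
```

```text
die [0.391 0.263 0.03 ]
tin [ 0.444 -0.011  0.033]
wide [ 0.61  -0.014  0.02 ]
small [ 0.543 -0.278  0.02 ]
screen [0.541 0.167 0.445]
spray [ 0.73  -0.253  0.   ]
spraytop [ 0.723 -0.234  0.317]
stand [ 0.519 -0.138  0.04 ]
mouse [ 0.41  -0.226  0.03 ]
clamp [0.426 0.114 0.03 ]
gear [0.524 0.082 0.01 ]
collar [ 0.718 -0.036  0.005]
loupe [ 0.432 -0.122  0.034]
[0.38341901 0.27033392 0.035     ]
```

View pics/c1.png

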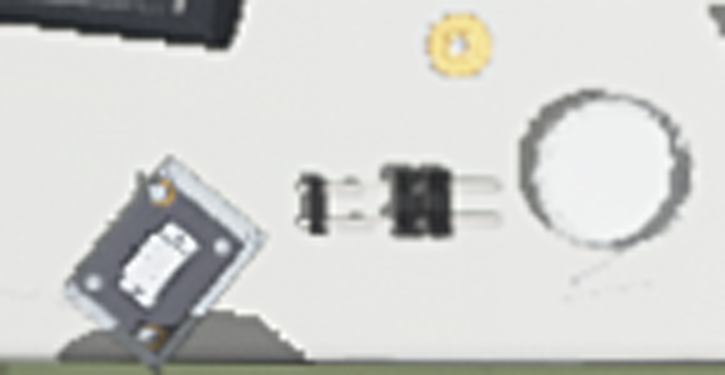

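```bash
cat >> h.py <<'E'
from scipy.spatial.transform import Rotation as Ro
def head():
    s=read_state(); x=Ro.from_rotvec(s['orientation']).as_matrix()[:,0]; return s['tool_pos'],np.arctan2(x[1],x[0])
def plan(wps,jaw,start=None,vmax=.055,wmax=.18):
    """waypoints x,y,z,heading(deg of tool x, world) -> rows; start = same form"""
    if start is None: p,h=head()
    else: p,h=np.array(start[:3]),np.radians(start[3])
    rows=[]
    for w in wps:
        t=np.array(w[:3]); dh=np.radians(w[3])-h
        n=int(np.ceil(max(np.linalg.norm(t-p)/vmax,abs(dh)/wmax,1)))
        d=(t-p)/n
        for i in range(n):
            rows.append(dict(jaw=jaw,dx=round(float(d[0]*np.cos(h)+d[1]*np.sin(h)),3),dy=round(float(d[0]*np.sin(h)-d[1]*np.cos(h)),3),dz=round(float(-d[2]),3),yaw=round(float(-dh/n),3)))
            h+=dh/n
        p=t
    for i in range(0,len(rows),8): print(json.dumps(rows[i:i+8]))
def st():
    s=read_state(); p,h=head(); print('t',round(s['t'],2),'p',p.round(4),'h',np.degrees(h).round(2),'tilt',Ro.from_rotvec(s['orientation']).as_matrix()[:,2].round(4),'F',s['force'].round(1),'op',round(s['opening'],4),s['gripper_force'],'q',s['q'].round(2))
E
python3 -c "
from h import *
st(); plan([(.42,-.15,.26,85),(.375,.235,.26,147)],.06)"
```

```text
t 0.1 p [ 0.1908 -0.5683  0.2177] h 18.55 tilt [-4.0e-04  1.5e-03 -1.0e+00] F [0.6 0.2 0.2] op 0.0931 0.0 q [-1.33  0.13  1.49 -0.    1.52 -0.09]
[{"jaw": 0.06, "dx": 0.039, "dy": -0.036, "dz": -0.005, "yaw": -0.129}, {"jaw": 0.06, "dx": 0.043, "dy": -0.031, "dz": -0.005, "yaw": -0.129}, {"jaw": 0.06, "dx": 0.047, "dy": -0.025, "dz": -0.005, "yaw": -0.129}, {"jaw": 0.06, "dx": 0.05, "dy": -0.019, "dz": -0.005, "yaw": -0.129}, {"jaw": 0.06, "dx": 0.052, "dy": -0.012, "dz": -0.005, "yaw": -0.129}, {"jaw": 0.06, "dx": 0.053, "dy": -0.005, "dz": -0.005, "yaw": -0.129}, {"jaw": 0.06, "dx": 0.053, "dy": 0.001, "dz": -0.005, "yaw": -0.129}, {"jaw": 0.06, "dx": 0.052, "dy": 0.008, "dz": -0.005, "yaw": -0.129}]
[{"jaw": 0.06, "dx": 0.051, "dy": 0.015, "dz": -0.005, "yaw": -0.129}, {"jaw": 0.06, "dx": 0.047, "dy": -0.01, "dz": -0.0, "yaw": -0.135}, {"jaw": 0.06, "dx": 0.048, "dy": -0.003, "dz": -0.0, "yaw": -0.135}, {"jaw": 0.06, "dx": 0.048, "dy": 0.003, "dz": -0.0, "yaw": -0.135}, {"jaw": 0.06, "dx": 0.047, "dy": 0.01, "dz": -0.0, "yaw": -0.135}, {"jaw": 0.06, "dx": 0.046, "dy": 0.016, "dz": -0.0, "yaw": -0.135}, {"jaw": 0.06, "dx": 0.043, "dy": 0.022, "dz": -0.0, "yaw": -0.135}, {"jaw": 0.06, "dx": 0.04, "dy": 0.028, "dz": -0.0, "yaw": -0.135}]
[{"jaw": 0.06, "dx": 0.036, "dy": 0.033, "dz": -0.0, "yaw": -0.135}]
```

Emit:
carry_out --moves '[{"jaw": 0.06, "dx": 0.039, "dy": -0.036, "dz": -0.005, "yaw": -0.129}, {"jaw": 0.06, "dx": 0.043, "dy": -0.031, "dz": -0.005, "yaw": -0.129}, {"jaw": 0.06, "dx": 0.047, "dy": -0.025, "dz": -0.005, "yaw": -0.129}, {"jaw": 0.06, "dx": 0.05, "dy": -0.019, "dz": -0.005, "yaw": -0.129}, {"jaw": 0.06, "dx": 0.052, "dy": -0.012, "dz": -0.005, "yaw": -0.129}, {"jaw": 0.06, "dx": 0.053, "dy": -0.005, "dz": -0.005, "yaw": -0.129}, {"jaw": 0.06, "dx": 0.053, "dy": 0.001, "dz": -0.005, "yaw": -0.129}, {"jaw": 0.06, "dx": 0.052, "dy": 0.008, "dz": -0.005, "yaw": -0.129}]'

```text
t: 1.1
tool_pos: [0.3947, -0.1939, 0.2585]
orientation: [-2.443, -1.975, 0.0]
force: [1.4, 0.3, 0.9]
opening: 0.0597
gripper_force: 0.0
```

```bash
python3 -c "
from h import *
st(); plan([(.42,-.0,.26,110),(.375,.225,.26,147)],.06)"
```

```text
t 1.1 p [ 0.3947 -0.1939  0.2585] h 77.92 tilt [-1.e-04  1.e-04 -1.e+00] F [1.4 0.3 0.9] op 0.0597 0.0 q [-0.57 -0.33  1.85  0.    1.63 -0.36]
[{"jaw": 0.06, "dx": 0.049, "dy": -0.004, "dz": -0.0, "yaw": -0.14}, {"jaw": 0.06, "dx": 0.049, "dy": 0.003, "dz": -0.0, "yaw": -0.14}, {"jaw": 0.06, "dx": 0.048, "dy": 0.01, "dz": -0.0, "yaw": -0.14}, {"jaw": 0.06, "dx": 0.046, "dy": 0.016, "dz": -0.0, "yaw": -0.14}, {"jaw": 0.06, "dx": 0.045, "dy": 0.007, "dz": -0.0, "yaw": -0.129}, {"jaw": 0.06, "dx": 0.044, "dy": 0.013, "dz": -0.0, "yaw": -0.129}, {"jaw": 0.06, "dx": 0.042, "dy": 0.018, "dz": -0.0, "yaw": -0.129}, {"jaw": 0.06, "dx": 0.039, "dy": 0.024, "dz": -0.0, "yaw": -0.129}]
[{"jaw": 0.06, "dx": 0.036, "dy": 0.028, "dz": -0.0, "yaw": -0.129}]
```

Emit:
carry_out --moves '[{"jaw": 0.06, "dx": 0.049, "dy": -0.004, "dz": 0, "yaw": -0.14}, {"jaw": 0.06, "dx": 0.049, "dy": 0.003, "dz": 0, "yaw": -0.14}, {"jaw": 0.06, "dx": 0.048, "dy": 0.01, "dz": 0, "yaw": -0.14}, {"jaw": 0.06, "dx": 0.046, "dy": 0.016, "dz": 0, "yaw": -0.14}, {"jaw": 0.06}]'

```text
invalid input at $.moves[4]: expected keys jaw, dx, dy, dz, yaw
```

```bash
python3 -c "
from h import *
st(); snap('wrist','w1'); c,d=ray('w1',280,210); print(c,d); plan([(.375,.225,.26,147)],.06); print(proj('w1',[[.444,-.011,.033],[.61,-.014,.02],[.391,.263,.03]]))"
```

```text
t 1.1 p [ 0.3947 -0.1939  0.2585] h 77.92 tilt [-1.e-04  1.e-04 -1.e+00] F [1.4 0.3 0.9] op 0.0597 0.0 q [-0.57 -0.33  1.85  0.    1.63 -0.36]
[ 0.40906835 -0.12655749  0.42473133] [-0.03382695 -0.2501166  -0.96780832]
[{"jaw": 0.06, "dx": 0.05, "dy": -0.013, "dz": -0.0, "yaw": -0.149}, {"jaw": 0.06, "dx": 0.052, "dy": -0.005, "dz": -0.0, "yaw": -0.149}, {"jaw": 0.06, "dx": 0.052, "dy": 0.002, "dz": -0.0, "yaw": -0.149}, {"jaw": 0.06, "dx": 0.051, "dy": 0.01, "dz": -0.0, "yaw": -0.149}, {"jaw": 0.06, "dx": 0.049, "dy": 0.017, "dz": -0.0, "yaw": -0.149}, {"jaw": 0.06, "dx": 0.046, "dy": 0.025, "dz": -0.0, "yaw": -0.149}, {"jaw": 0.06, "dx": 0.042, "dy": 0.031, "dz": -0.0, "yaw": -0.149}, {"jaw": 0.06, "dx": 0.036, "dy": 0.037, "dz": -0.0, "yaw": -0.149}]
[[ 282.50304469   30.18435014]
 [ 416.46658072    4.83806127]
 [ 174.8344729  -253.38495688]]
```

View pics/w1.png

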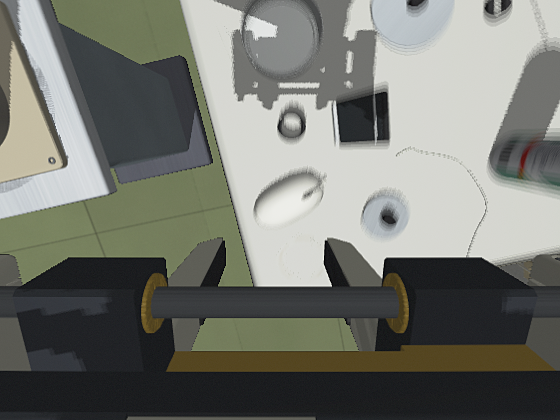

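The wrist view shows the tin at the top near (281,38), the wide cover at (412,8), the loupe at (291,122), the stand at (362,117) and the small cover at (386,215). The camera sees ahead along tool x, so I'll stop short of the tin for a good look, then go to the die.

```bash
python3 -c "
from h import *
plan([(.435,-.095,.26,90)],.06);plan([(.42,.21,.26,147)],.06,(.435,-.095,.26,90))"
```

```text
[{"jaw": 0.06, "dx": 0.05, "dy": 0.009, "dz": -0.0, "yaw": -0.101}, {"jaw": 0.06, "dx": 0.049, "dy": 0.014, "dz": -0.0, "yaw": -0.101}]
[{"jaw": 0.06, "dx": 0.051, "dy": -0.003, "dz": -0.0, "yaw": -0.166}, {"jaw": 0.06, "dx": 0.051, "dy": 0.006, "dz": -0.0, "yaw": -0.166}, {"jaw": 0.06, "dx": 0.049, "dy": 0.014, "dz": -0.0, "yaw": -0.166}, {"jaw": 0.06, "dx": 0.046, "dy": 0.022, "dz": -0.0, "yaw": -0.166}, {"jaw": 0.06, "dx": 0.042, "dy": 0.029, "dz": -0.0, "yaw": -0.166}, {"jaw": 0.06, "dx": 0.036, "dy": 0.036, "dz": -0.0, "yaw": -0.166}]
```

Emit:
carry_out --moves '[{"jaw": 0.06, "dx": 0.05, "dy": 0.009, "dz": 0, "yaw": -0.101}, {"jaw": 0.06, "dx": 0.049, "dy": 0.014, "dz": 0, "yaw": -0.101}, {"jaw": 0.06, "dx": 0, "dy": 0, "dz": 0, "yaw": 0}, {"jaw": 0.06, "dx": 0, "dy": 0, "dz": 0, "yaw": 0}]'

```text
t: 1.65
tool_pos: [0.433, -0.102, 0.2583]
orientation: [-2.236, -2.206, 0.001]
force: [-0.7, -0.1, -0.7]
opening: 0.0599
gripper_force: 0.0
```

```bash
python3 -c "
from h import *
st(); snap('wrist','w2'); plan([(.42,.21,.26,147)],.06); print(proj('w2',[[.444,-.011,.033],[.61,-.014,.02],[.391,.263,.03]]))"
```

```text
t 1.65 p [ 0.433  -0.102   0.2583] h 89.23 tilt [-8.e-04 -2.e-04 -1.e+00] F [-0.7 -0.1 -0.7] op 0.0599 0.0 q [-0.35 -0.31  1.83 -0.    1.62 -0.33]
[{"jaw": 0.06, "dx": 0.052, "dy": -0.003, "dz": -0.0, "yaw": -0.168}, {"jaw": 0.06, "dx": 0.052, "dy": 0.006, "dz": -0.0, "yaw": -0.168}, {"jaw": 0.06, "dx": 0.05, "dy": 0.014, "dz": -0.0, "yaw": -0.168}, {"jaw": 0.06, "dx": 0.047, "dy": 0.023, "dz": -0.0, "yaw": -0.168}, {"jaw": 0.06, "dx": 0.043, "dy": 0.03, "dz": -0.0, "yaw": -0.168}, {"jaw": 0.06, "dx": 0.037, "dy": 0.037, "dz": -0.0, "yaw": -0.168}]
[[ 282.16500989  115.87466775]
 [ 407.45849243  117.09384237]
 [ 230.1594124  -152.49061267]]
```

View pics/w2.png

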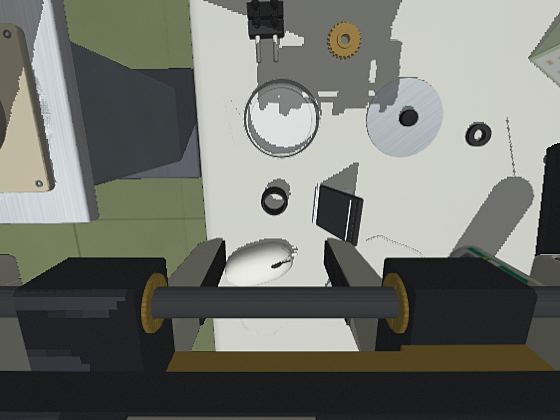

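The tin appears as a circle centred at about (282,118), spanning x 244–321. The wide cover spans x 366–443 with its knob at (408,117). I'll fit both with projected circles.

```bash
cat >> h.py <<'E'
from scipy.optimize import minimize
def fit(f,curves,x0,step=.01,sig=4):
    """curves(x)->Nx3 world points; maximise edge agreement"""
    im=cv2.imread(f'pics/{f}.png'); e=cv2.Canny(im,40,100)
    D=cv2.distanceTransform(255-e,cv2.DIST_L2,5).astype(np.float32)
    def cost(x,s):
        p=proj(f,curves(x)).astype(np.float32); d=cv2.remap(D,p[:,0].reshape(-1,1),p[:,1].reshape(-1,1),cv2.INTER_LINEAR,borderValue=20)
        return float(np.mean(1-np.exp(-(d/s)**2/2)))
    x=np.array(x0,float)
    for s,k in((sig,1),(1.2,.2)):
        sim=np.vstack([x]+[x+np.eye(len(x))[i]*np.broadcast_to(step,len(x))[i]*k for i in range(len(x))])
        r=minimize(cost,x,args=(s,),method='Nelder-Mead',options=dict(initial_simplex=sim,xatol=1e-5,fatol=1e-5)); x=r.x
    return x,r.fun
def circ(c,z,r,n=120):
    a=np.linspace(0,2*np.pi,n,endpoint=False); return np.c_[c[0]+r*np.cos(a),c[1]+r*np.sin(a),np.full(n,z)]
E
python3 -c "
from h import *
print('tin',fit('w2',lambda x:np.vstack([circ(x,.033,.0495),circ(x,.033,.0455)]),at('w2',282,118,.033)[:2]))
print('wide',fit('w2',lambda x:np.vstack([circ(x,.008,.052),circ(x,.026,.011,40)]),at('w2',405,117,.008)[:2]))
print('knob',fit('w2',lambda x:circ(x,.026,.011,60),at('w2',408,117,.026)[:2],.004,2))
"
```

```text
tin (array([ 0.44242702, -0.0155296 ]), np.float64(0.19935941696166992))
wide (array([ 0.61036864, -0.01501041]), np.float64(0.14176030457019806))
knob (array([ 0.6092222, -0.0147727]), np.float64(0.1085282489657402))
```

Emit:
carry_out --moves '[{"jaw": 0.06, "dx": 0.052, "dy": -0.003, "dz": 0, "yaw": -0.168}, {"jaw": 0.06, "dx": 0.052, "dy": 0.006, "dz": 0, "yaw": -0.168}, {"jaw": 0.06, "dx": 0.05, "dy": 0.014, "dz": 0, "yaw": -0.168}, {"jaw": 0.06, "dx": 0.047, "dy": 0.023, "dz": 0, "yaw": -0.168}, {"jaw": 0.06, "dx": 0.043, "dy": 0.03, "dz": 0, "yaw": -0.168}, {"jaw": 0.06, "dx": 0.037, "dy": 0.037, "dz": 0, "yaw": -0.168}, {"jaw": 0.06, "dx": 0, "dy": 0, "dz": 0, "yaw": 0}, {"jaw": 0.06, "dx": 0, "dy": 0, "dz": 0, "yaw": 0}]'

```text
t: 2.7
tool_pos: [0.42, 0.2102, 0.2584]
orientation: [-0.896, -3.011, 0.001]
force: [0.1, 0.8, -0.0]
opening: 0.0603
gripper_force: 0.0
```

```bash
python3 -c "
from h import *
st(); snap('wrist','w3')"
```

```text
t 2.7 p [0.42   0.2102 0.2584] h 146.84 tilt [-4.e-04 -9.e-04 -1.e+00] F [ 0.1  0.8 -0. ] op 0.0603 0.0 q [ 0.36 -0.24  1.77 -0.    1.61 -0.64]
```

View pics/w3.png

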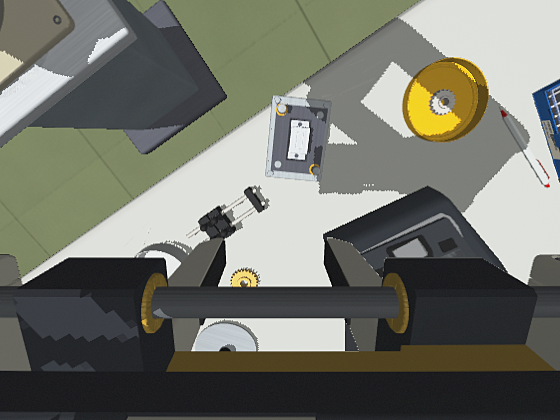

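The die is at about (299,139), with the bracket upright in it and its long axis near-vertical in the image. The pillars are at (281,105) and (314,170).

```bash
cat >> h.py <<'E'
def rect(x,z,a,b,n=40):
    t=np.linspace(-.5,.5,n); o=np.full(n,.5)
    l=np.vstack([np.c_[t*a,o*b],np.c_[t*a,-o*b],np.c_[o*a,t*b],np.c_[-o*a,t*b]])
    c,s=np.cos(x[2]),np.sin(x[2]); return np.c_[l@np.array([[c,s],[-s,c]])+x[:2],np.full(len(l),z)]
E
python3 -c "
from h import *
x0=list(at('w3',299,139,.03)[:2])+[-.58]
print('die',fit('w3',lambda x:np.vstack([rect(x,.028,.086,.066),rect(x,.028,.053,.027)]),x0,[.006,.006,.08]))
b,c=fit('w3',lambda x:np.vstack([rect(x,.042,.032,.024),rect(x,.0215,.050,.024)]),x0,[.006,.006,.08],2); print('br',b,c)
im=cv2.imread('pics/w3.png')[80:200,240:360]
im=cv2.resize(im,None,fx=5,fy=5,interpolation=cv2.INTER_CUBIC)
for R,col in((rect(b,.042,.032,.024),(0,0,255)),(rect(b,.028,.053,.027),(0,255,0)),(rect(b,.028,.086,.066),(255,0,0))):
    for p in proj('w3',R): cv2.circle(im,tuple(((p-[240,80]+.5)*5).astype(int).tolist()),1,col,-1)
cv2.imwrite('pics/c3.png',im)"
```

```text
die (array([ 0.38555955,  0.26888821, -0.67371234]), np.float64(0.22901466488838196))
br [ 0.38570526  0.26931473 -0.67916627] 0.1258333921432495
```

View pics/c3.png

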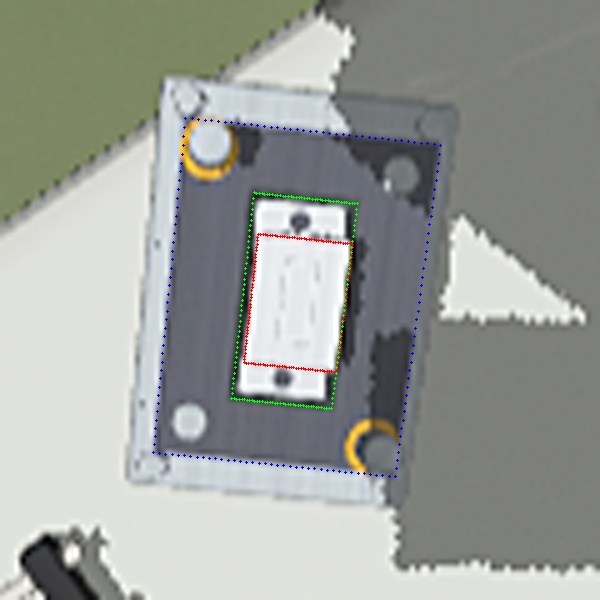

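The overlay matches: bracket at (0.3857, 0.2693) with its long axis at -38.9°, so the tool heading is 141.1°.

```bash
python3 -c "
from h import *
plan([(.3857,.2693,.12,141.1)],.05,vmax=.04)"
```

```text
[{"jaw": 0.05, "dx": 0.015, "dy": 0.008, "dz": 0.035, "yaw": 0.025}, {"jaw": 0.05, "dx": 0.016, "dy": 0.007, "dz": 0.035, "yaw": 0.025}, {"jaw": 0.05, "dx": 0.016, "dy": 0.007, "dz": 0.035, "yaw": 0.025}, {"jaw": 0.05, "dx": 0.016, "dy": 0.007, "dz": 0.035, "yaw": 0.025}]
```

Emit:
carry_out --moves '[{"jaw": 0.05, "dx": 0.015, "dy": 0.008, "dz": 0.035, "yaw": 0.025}, {"jaw": 0.05, "dx": 0.016, "dy": 0.007, "dz": 0.035, "yaw": 0.025}, {"jaw": 0.05, "dx": 0.016, "dy": 0.007, "dz": 0.035, "yaw": 0.025}, {"jaw": 0.05, "dx": 0.016, "dy": 0.007, "dz": 0.035, "yaw": 0.025}, {"jaw": 0.05, "dx": 0, "dy": 0, "dz": 0, "yaw": 0}, {"jaw": 0.05, "dx": 0, "dy": 0, "dz": 0, "yaw": 0}, {"jaw": 0.05, "dx": 0, "dy": 0, "dz": 0, "yaw": 0}]'

```text
t: 3.62
tool_pos: [0.3866, 0.2713, 0.1208]
orientation: [1.043, 2.961, 0.004]
force: [0.2, -0.5, -0.3]
opening: 0.0501
gripper_force: 0.0
```

```bash
python3 -c "
from h import *
st(); snap('wrist','w4'); print(proj('w4',[[.3857,.2693,.042]]),proj('w4',[list(head()[0])]))
x0=[.3857,.2693,-.679]
print('br',fit('w4',lambda x:np.vstack([rect(x,.042,.032,.024),rect(x,.028,.053,.027)]),x0,[.004,.004,.05],3))
plan([(.3857,.2693,.032,141.1)],.05,vmax=.025)"
```

```text
t 3.62 p [0.3866 0.2713 0.1208] h 141.21 tilt [ 0.003   0.0014 -1.    ] F [ 0.2 -0.5 -0.3] op 0.0501 0.0 q [ 0.5  -0.16  1.95 -0.    1.34 -0.39]
[[272.3460989  216.46368697]] [[275.32901276 250.70326976]]
br (array([ 0.38539913,  0.26940274, -0.69149222]), np.float64(0.09811871498823166))
[{"jaw": 0.05, "dx": -0.0, "dy": -0.001, "dz": 0.022, "yaw": 0.001}, {"jaw": 0.05, "dx": -0.0, "dy": -0.001, "dz": 0.022, "yaw": 0.001}, {"jaw": 0.05, "dx": -0.0, "dy": -0.001, "dz": 0.022, "yaw": 0.001}, {"jaw": 0.05, "dx": -0.0, "dy": -0.001, "dz": 0.022, "yaw": 0.001}]
```

View pics/w4.png

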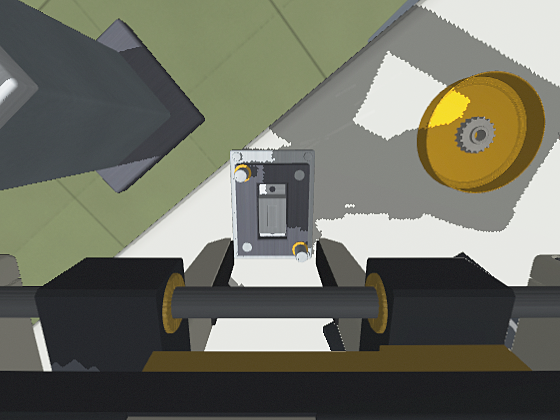

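The view shows the die square to the gripper at (272,205), with the bracket between the fingers and the pillars clear of them. Descending to grip.

Emit:
carry_out --moves '[{"jaw": 0.05, "dx": 0, "dy": -0.002, "dz": 0.03, "yaw": 0.008}, {"jaw": 0.05, "dx": 0, "dy": 0, "dz": 0.03, "yaw": 0}, {"jaw": 0.05, "dx": 0, "dy": 0, "dz": 0.02, "yaw": 0}, {"jaw": 0.05, "dx": 0, "dy": 0, "dz": 0.007, "yaw": 0}, {"jaw": 0.05, "dx": 0, "dy": 0, "dz": 0, "yaw": 0}, {"jaw": 0.05, "dx": 0, "dy": 0, "dz": 0, "yaw": 0}]' --grip_force 20

```text
t: 4.42
tool_pos: [0.3845, 0.2704, 0.033]
orientation: [1.053, 2.958, 0.002]
force: [-0.6, 0.3, 0.4]
opening: 0.0497
gripper_force: 0.0
```

```bash
python3 -c "
from h import *
st()"
```

```text
t 4.42 p [0.3845 0.2704 0.033 ] h 140.82 tilt [ 0.0018  0.001  -1.    ] F [-0.6  0.3  0.4] op 0.0497 0.0 q [ 0.5  -0.05  2.03  0.    1.16 -0.38]
```

Emit:
carry_out --moves '[{"jaw": 0.035, "dx": -0.001, "dy": 0, "dz": 0.002, "yaw": 0}, {"jaw": 0.018, "dx": 0, "dy": 0, "dz": 0, "yaw": 0}, {"jaw": 0.018, "dx": 0, "dy": 0, "dz": 0, "yaw": 0}, {"jaw": 0.018, "dx": 0, "dy": 0, "dz": 0, "yaw": 0}, {"jaw": 0.018, "dx": 0, "dy": 0, "dz": 0, "yaw": 0}]' --grip_force 20

```text
t: 5.05
tool_pos: [0.3844, 0.2694, 0.0298]
orientation: [1.053, 2.96, 0.0]
force: [0.1, -0.1, 2.0]
opening: 0.0238
gripper_force: 20.0
```

```bash
python3 -c "
from h import *
st()"
```

```text
t 5.05 p [0.3844 0.2694 0.0298] h 140.82 tilt [ 2.e-04  1.e-04 -1.e+00] F [ 0.1 -0.1  2. ] op 0.0238 19.99940425157547 q [ 0.5  -0.04  2.03 -0.    1.16 -0.39]
```

```bash
python3 -c "
from h import *
plan([(.3844,.2694,.17,140.8),(.4424,-.0155,.17,90)],.018,vmax=.047)"
```

```text
[{"jaw": 0.018, "dx": 0.0, "dy": 0.0, "dz": -0.047, "yaw": 0.0}, {"jaw": 0.018, "dx": 0.0, "dy": 0.0, "dz": -0.047, "yaw": 0.0}, {"jaw": 0.018, "dx": 0.0, "dy": 0.0, "dz": -0.047, "yaw": 0.0}, {"jaw": 0.018, "dx": -0.032, "dy": -0.026, "dz": -0.0, "yaw": 0.127}, {"jaw": 0.018, "dx": -0.035, "dy": -0.022, "dz": -0.0, "yaw": 0.127}, {"jaw": 0.018, "dx": -0.038, "dy": -0.017, "dz": -0.0, "yaw": 0.127}, {"jaw": 0.018, "dx": -0.04, "dy": -0.013, "dz": -0.0, "yaw": 0.127}, {"jaw": 0.018, "dx": -0.041, "dy": -0.007, "dz": -0.0, "yaw": 0.127}]
[{"jaw": 0.018, "dx": -0.041, "dy": -0.002, "dz": -0.0, "yaw": 0.127}, {"jaw": 0.018, "dx": -0.041, "dy": 0.003, "dz": -0.0, "yaw": 0.127}]
```

Emit:
carry_out --moves '[{"jaw": 0.018, "dx": 0, "dy": 0, "dz": -0.02, "yaw": 0}, {"jaw": 0.018, "dx": 0, "dy": 0, "dz": -0.04, "yaw": 0}, {"jaw": 0.018, "dx": 0, "dy": 0, "dz": -0.047, "yaw": 0}, {"jaw": 0.018, "dx": 0, "dy": 0, "dz": -0.034, "yaw": 0}, {"jaw": 0.018, "dx": -0.032, "dy": -0.026, "dz": 0, "yaw": 0.127}, {"jaw": 0.018, "dx": -0.035, "dy": -0.022, "dz": 0, "yaw": 0.127}, {"jaw": 0.018, "dx": -0.038, "dy": -0.017, "dz": 0, "yaw": 0.127}, {"jaw": 0.018, "dx": -0.04, "dy": -0.013, "dz": 0, "yaw": 0.127}]'

```text
t: 6.05
tool_pos: [0.4176, 0.1052, 0.1706]
orientation: [1.768, 2.597, 0.0]
force: [1.0, -0.6, 0.4]
opening: 0.0231
gripper_force: 20.0
```

Emit:
carry_out --moves '[{"jaw": 0.018, "dx": -0.041, "dy": -0.007, "dz": 0, "yaw": 0.127}, {"jaw": 0.018, "dx": -0.041, "dy": -0.002, "dz": 0, "yaw": 0.127}, {"jaw": 0.018, "dx": -0.041, "dy": 0.003, "dz": 0, "yaw": 0.127}, {"jaw": 0.018, "dx": 0, "dy": 0, "dz": 0, "yaw": 0}, {"jaw": 0.018, "dx": 0, "dy": 0, "dz": 0, "yaw": 0}, {"jaw": 0.018, "dx": 0, "dy": 0, "dz": 0, "yaw": 0}]'

```text
t: 6.8
tool_pos: [0.4425, -0.0138, 0.1705]
orientation: [-2.221, -2.221, -0.0]
force: [0.3, 0.4, -0.2]
opening: 0.0235
gripper_force: 20.0
```

```bash
python3 -c "
from h import *
st(); snap('wrist','w5');plan([(.4424,-.0155,.07,90)],.018,vmax=.03)"
```

```text
t 6.8 p [ 0.4425 -0.0138  0.1705] h 90.0 tilt [-3.e-04  3.e-04 -1.e+00] F [ 0.3  0.4 -0.2] op 0.0235 19.989112615585327 q [-0.15 -0.28  1.97  0.    1.46 -0.15]
[{"jaw": 0.018, "dx": -0.0, "dy": -0.0, "dz": 0.025, "yaw": 0.0}, {"jaw": 0.018, "dx": -0.0, "dy": -0.0, "dz": 0.025, "yaw": 0.0}, {"jaw": 0.018, "dx": -0.0, "dy": -0.0, "dz": 0.025, "yaw": 0.0}, {"jaw": 0.018, "dx": -0.0, "dy": -0.0, "dz": 0.025, "yaw": 0.0}]
```

View pics/w5.png

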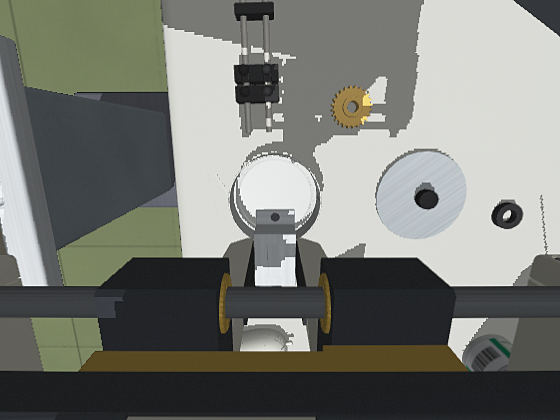

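The bracket is held level in the jaws at (275,235), over the tin (rim centre about (275,193)). Lowering it in.

Emit:
carry_out --moves '[{"jaw": 0.018, "dx": -0.0015, "dy": 0, "dz": 0.03, "yaw": 0}, {"jaw": 0.018, "dx": 0, "dy": 0, "dz": 0.035, "yaw": 0}, {"jaw": 0.018, "dx": 0, "dy": 0, "dz": 0.03, "yaw": 0}, {"jaw": 0.018, "dx": 0, "dy": 0, "dz": 0.025, "yaw": 0}, {"jaw": 0.018, "dx": 0, "dy": 0, "dz": 0.018, "yaw": 0}, {"jaw": 0.018, "dx": 0, "dy": 0, "dz": 0.012, "yaw": 0}, {"jaw": 0.018, "dx": 0, "dy": 0, "dz": 0.003, "yaw": 0}, {"jaw": 0.018, "dx": 0, "dy": 0, "dz": 0, "yaw": 0}]'

```text
t: 7.85
tool_pos: [0.443, -0.0161, 0.0181]
orientation: [2.223, 2.219, 0.001]
force: [0.1, 0.3, 0.0]
opening: 0.0235
gripper_force: 20.0
```

Emit:
carry_out --moves '[{"jaw": 0.018, "dx": 0, "dy": 0, "dz": 0.001, "yaw": 0}, {"jaw": 0.018, "dx": 0, "dy": 0, "dz": 0, "yaw": 0}, {"jaw": 0.018, "dx": 0, "dy": 0, "dz": 0, "yaw": 0}]'

```text
t: 8.22
tool_pos: [0.4429, -0.0163, 0.017]
orientation: [2.223, 2.219, 0.001]
force: [0.4, 0.3, -1.1]
opening: 0.0234
gripper_force: 20.0
```

Expected contact is at TCP z of about 0.012. I'll go down in small steps until force shows.

Emit:
carry_out --moves '[{"jaw": 0.018, "dx": 0, "dy": 0, "dz": 0.002, "yaw": 0}, {"jaw": 0.018, "dx": 0, "dy": 0, "dz": 0.001, "yaw": 0}, {"jaw": 0.018, "dx": 0, "dy": 0, "dz": 0, "yaw": 0}, {"jaw": 0.018, "dx": 0, "dy": 0, "dz": 0, "yaw": 0}]'

```text
t: 8.72
tool_pos: [0.4427, -0.0162, 0.0136]
orientation: [-2.224, -2.219, 0.0]
force: [-0.4, -0.6, -1.5]
opening: 0.0234
gripper_force: 20.0
```

Emit:
carry_out --moves '[{"jaw": 0.018, "dx": 0, "dy": 0, "dz": 0.001, "yaw": 0}, {"jaw": 0.018, "dx": 0, "dy": 0, "dz": 0, "yaw": 0}, {"jaw": 0.018, "dx": 0, "dy": 0, "dz": 0, "yaw": 0}]'

```text
t: 9.1
tool_pos: [0.4427, -0.0162, 0.0126]
orientation: [-2.224, -2.219, 0.0]
force: [0.9, 0.2, -0.7]
opening: 0.0233
gripper_force: 20.0
```

Emit:
carry_out --moves '[{"jaw": 0.018, "dx": 0, "dy": 0, "dz": 0.001, "yaw": 0}, {"jaw": 0.018, "dx": 0, "dy": 0, "dz": 0, "yaw": 0}, {"jaw": 0.018, "dx": 0, "dy": 0, "dz": 0, "yaw": 0}]'

```text
t: 9.48
tool_pos: [0.4429, -0.0163, 0.012]
orientation: [2.223, 2.219, 0.0]
force: [-1.1, -0.1, 4.2]
opening: 0.0231
gripper_force: 20.0
```

The bracket touches the tin floor (4.2 N). Opening narrowly and lifting.

Emit:
carry_out --moves '[{"jaw": 0.034, "dx": 0, "dy": 0, "dz": 0, "yaw": 0}, {"jaw": 0.034, "dx": 0, "dy": 0, "dz": 0, "yaw": 0}, {"jaw": 0.034, "dx": 0, "dy": 0, "dz": 0, "yaw": 0}]'

```text
t: 9.85
tool_pos: [0.4425, -0.0162, 0.0114]
orientation: [-2.224, -2.219, 0.0]
force: [-0.3, -0.6, -1.5]
opening: 0.034
gripper_force: 0.0
```

Emit:
carry_out --moves '[{"jaw": 0.034, "dx": 0, "dy": 0, "dz": -0.02, "yaw": 0}, {"jaw": 0.034, "dx": 0, "dy": 0, "dz": -0.03, "yaw": 0}, {"jaw": 0.034, "dx": 0, "dy": 0, "dz": -0.04, "yaw": 0}, {"jaw": 0.034, "dx": -0.03, "dy": 0, "dz": -0.05, "yaw": 0}, {"jaw": 0.034, "dx": -0.02, "dy": 0.02, "dz": -0.02, "yaw": 0}, {"jaw": 0.034, "dx": 0, "dy": 0.03, "dz": 0, "yaw": 0}, {"jaw": 0.034, "dx": 0, "dy": 0, "dz": 0, "yaw": 0}, {"jaw": 0.034, "dx": 0, "dy": 0, "dz": 0, "yaw": 0}]'

```text
t: 10.85
tool_pos: [0.4917, -0.0661, 0.1709]
orientation: [-2.222, -2.218, 0.002]
force: [-0.2, 0.6, 0.3]
opening: 0.0341
gripper_force: 0.0
```

```bash
python3 -c "
from h import *
st(); snap('wrist','w6')
print('tin',fit('w6',lambda x:np.vstack([circ(x,.033,.0495),circ(x,.033,.0455)]),[.4424,-.0155],.004))
print('br',fit('w6',lambda x:np.vstack([rect(x,.024,.032,.024),rect(x,.004,.05,.024)]),[.443,-.016,1.57],[.003,.003,.05]))
w=fit('w6',lambda x:np.vstack([circ(x,.008,.052),circ(x,.026,.011,40)]),[.6095,-.015],.004)
print('wide',w,proj('w6',[[*w[0],.026]]))
plan([(*w[0],.10,90)],.045,vmax=.045)"
```

```text
t 10.85 p [ 0.4917 -0.0661  0.1709] h 89.9 tilt [-1.7e-03  4.0e-04 -1.0e+00] F [-0.2  0.6  0.3] op 0.0341 0.0 q [-0.24 -0.12  1.83 -0.    1.44 -0.24]
tin (array([ 0.44032805, -0.01409992]), np.float64(0.31034672260284424))
br (array([ 0.4422748 , -0.01719188,  1.5798627 ]), np.float64(0.2883501350879669))
wide (array([ 0.61032055, -0.01418834]), np.float64(0.12974192202091217)) [[388.15002993 150.53167285]]
[{"jaw": 0.045, "dx": 0.013, "dy": 0.03, "dz": 0.018, "yaw": -0.0}, {"jaw": 0.045, "dx": 0.013, "dy": 0.03, "dz": 0.018, "yaw": -0.0}, {"jaw": 0.045, "dx": 0.013, "dy": 0.03, "dz": 0.018, "yaw": -0.0}, {"jaw": 0.045, "dx": 0.013, "dy": 0.03, "dz": 0.018, "yaw": -0.0}]
```

View pics/w6.png

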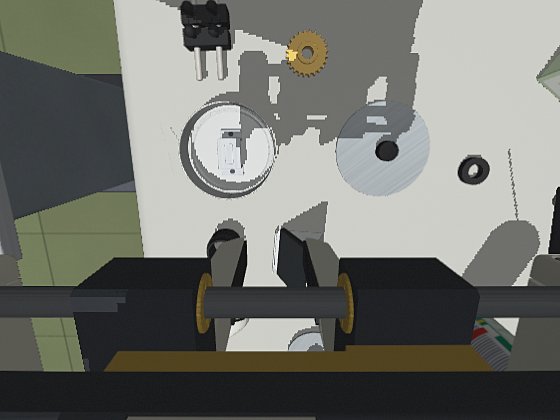

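The bracket stands in the tin at (232,150), and the wide cover's knob is at (387,151). That is my tenth picture, so from here I check by numbers. The two tin fits differ by 2 mm, so I'll refine with the radii left free.

```bash
python3 -c "
from h import *
for f in('w2','w6'):
    for z in(.033,):
        for r0 in(.0495,.0475,.0455):
            x,c=fit(f,lambda x:circ(x,z,x[2]),[.4418,-.015,r0],[.003,.003,.001],2); print(f,z,r0,x.round(4),round(c,3))
    # radial profiles
    im=cv2.cvtColor(cv2.imread(f'pics/{f}.png'),cv2.COLOR_BGR2GRAY).astype(np.float32)
    rs=np.arange(.042,.0545,.0008)
    for k in range(8):
        a=np.radians(45*k)+np.linspace(-.12,.12,9)
        P=np.array([[.4424+r*np.cos(b),-.0155+r*np.sin(b),.033] for r in rs for b in a]); p=proj(f,P).astype(np.float32)
        v=cv2.remap(im,p[:,:1],p[:,1:],cv2.INTER_LINEAR).reshape(len(rs),-1).mean(1); print(45*k,v.astype(int))
"
```

```text
w2 0.033 0.0495 [ 0.4426 -0.015   0.0484] 0.04
w2 0.033 0.0475 [ 0.4425 -0.015   0.0484] 0.04
w2 0.033 0.0455 [ 0.4416 -0.0122  0.0461] 0.12
0 [219 219 220 133  58  71  77  83 139 180 176 186 197 206 209 208]
45 [197 203 185 128  86  75  72  68  74  96 114 114 111 110 110 110]
90 [120 111  97  82  72  70  71  70  73  97 110 115 111 111 111 111]
135 [175 181 187 163 105  72  70  73 101 148 190 209 210 207 207 206]
180 [103 146 217 213 163  78  62  87 183 216 206 208 207 205 206 207]
225 [107 115 159 203 185 118  85 130 189 211 211 208 207 207 207 207]
270 [149 178 201 186 151 101 110 144 175 195 204 207 209 207 207 207]
315 [115 120 144 155 118  73  66 109 169 204 210 209 208 207 207 207]
w6 0.033 0.0495 [ 0.4428 -0.0147  0.0484] 0.056
w6 0.033 0.0475 [ 0.4428 -0.0147  0.0484] 0.057
w6 0.033 0.0455 [ 0.4427 -0.0147  0.0484] 0.057
0 [216 197 200 211 217 215 211 205 151 128 137 196 182 165 157 206]
45 [124 112  97 119 147 139 122 106  99 104 116 111 111 111 111 111]
90 [213 214 216 224 221 175 114  96 120 162 155 109 108 110 111 110]
135 [159  96  79  85  86  85  82  79 127 199 199 200 206 205 205 205]
180 [ 86  86  86  86  86  84  81 100 166 205 205 206 205 205 205 205]
225 [ 90  90  90  90  89  85  91 137 195 210 207 205 205 205 205 205]
270 [102  83  78  81  80  74  94 171 197 205 204 206 205 205 205 205]
315 [113 126 159 185 155  88  63 118 192 212 207 205 205 205 205 205]
```

```bash
python3 -c "
from h import *
for f in('w2','w6'):
    print(f,fit(f,lambda x:circ(x,.008,x[2]),[.610,-.0145,.052],[.003,.003,.001],2), fit(f,lambda x:circ(x,.026,x[2],60),[.610,-.0145,.011],[.003,.003,.001],2))
plan([(.6103,-.0145,.09,90)],.045,vmax=.045)"
```

```text
w2 (array([ 0.61134392, -0.015389  ,  0.0515084 ]), np.float64(0.12771573662757874)) (array([ 0.60854047, -0.01481318,  0.0115031 ]), np.float64(0.09057693183422089))
w6 (array([ 0.61031549, -0.01397952,  0.05225402]), np.float64(0.1243455782532692)) (array([ 0.60880188, -0.01426727,  0.01140105]), np.float64(0.08777304738759995))
[{"jaw": 0.045, "dx": 0.013, "dy": 0.03, "dz": 0.02, "yaw": -0.0}, {"jaw": 0.045, "dx": 0.013, "dy": 0.03, "dz": 0.02, "yaw": -0.0}, {"jaw": 0.045, "dx": 0.013, "dy": 0.03, "dz": 0.02, "yaw": -0.0}, {"jaw": 0.045, "dx": 0.013, "dy": 0.03, "dz": 0.02, "yaw": -0.0}]
```

Emit:
carry_out --moves '[{"jaw": 0.045, "dx": 0.013, "dy": 0.03, "dz": 0.01, "yaw": 0}, {"jaw": 0.045, "dx": 0.013, "dy": 0.03, "dz": 0.02, "yaw": 0}, {"jaw": 0.045, "dx": 0.013, "dy": 0.03, "dz": 0.02, "yaw": 0}, {"jaw": 0.045, "dx": 0.0125, "dy": 0.0285, "dz": 0.02, "yaw": 0}, {"jaw": 0.045, "dx": 0, "dy": 0, "dz": 0, "yaw": 0}, {"jaw": 0.045, "dx": 0, "dy": 0, "dz": 0, "yaw": 0}, {"jaw": 0.045, "dx": 0, "dy": 0, "dz": 0, "yaw": 0}]'

```text
t: 11.78
tool_pos: [0.6111, -0.0155, 0.1029]
orientation: [2.223, 2.218, 0.001]
force: [0.4, -0.4, 0.1]
opening: 0.0454
gripper_force: 0.0
```

```bash
python3 -c "
from h import *
st(); snap('wrist','w7')
print(fit('w7',lambda x:np.vstack([circ(x,.008,.052)]),[.610,-.0145],.003,2),fit('w7',lambda x:circ(x,.026,.011,60),[.610,-.0145],.003,2))
"
```

```text
t 11.78 p [ 0.6111 -0.0155  0.1029] h 89.86 tilt [ 1.5e-03 -3.0e-04 -1.0e+00] F [ 0.4 -0.4  0.1] op 0.0454 0.0 q [-0.11  0.24  1.58 -0.    1.32 -0.11]
(array([ 0.61047423, -0.0143253 ]), np.float64(0.11234256625175476)) (array([ 0.61071918, -0.01297713]), np.float64(0.066950723528862))
```

Emit:
carry_out --moves '[{"jaw": 0.045, "dx": 0.0015, "dy": -0.0005, "dz": 0.02, "yaw": 0}, {"jaw": 0.045, "dx": 0, "dy": 0, "dz": 0.03, "yaw": 0}, {"jaw": 0.045, "dx": 0, "dy": 0, "dz": 0.025, "yaw": 0}, {"jaw": 0.045, "dx": 0, "dy": 0, "dz": 0.011, "yaw": 0}, {"jaw": 0.045, "dx": 0, "dy": 0, "dz": 0.004, "yaw": 0}, {"jaw": 0.045, "dx": 0, "dy": 0, "dz": 0, "yaw": 0}, {"jaw": 0.045, "dx": 0, "dy": 0, "dz": 0, "yaw": 0}]' --grip_force 40

```text
t: 12.7
tool_pos: [0.6116, -0.0137, 0.0128]
orientation: [2.223, 2.218, 0.002]
force: [-0.1, 0.3, 0.9]
opening: 0.0449
gripper_force: 0.0
```

Emit:
carry_out --moves '[{"jaw": 0.03, "dx": 0, "dy": -0.0005, "dz": 0.001, "yaw": 0}, {"jaw": 0.018, "dx": 0, "dy": 0, "dz": 0, "yaw": 0}, {"jaw": 0.018, "dx": 0, "dy": 0, "dz": 0, "yaw": 0}, {"jaw": 0.018, "dx": 0, "dy": 0, "dz": 0, "yaw": 0}, {"jaw": 0.018, "dx": 0, "dy": 0, "dz": 0, "yaw": 0}]'

```text
t: 13.32
tool_pos: [0.6103, -0.0136, 0.0108]
orientation: [2.224, 2.219, 0.0]
force: [-0.2, 0.3, 1.7]
opening: 0.0209
gripper_force: 40.0
```

```bash
python3 -c "
from h import *
st(); snap('wrist','w8')
print(fit('w8',lambda x:np.vstack([circ(x,.008,.052,400)[20:180]]),[.610,-.0145],.003,2))
plan([(.6110,-.0142,.09,89.9),(.4426,-.015,.09,89.9)],.018,vmax=.04)
"
```

```text
t 13.32 p [ 0.6103 -0.0136  0.0108] h 89.89 tilt [ 2.e-04  0.e+00 -1.e+00] F [-0.2  0.3  1.7] op 0.0209 40.00043570995331 q [-0.11  0.35  1.63  0.    1.16 -0.1 ]
(array([ 0.61013028, -0.01442096]), np.float64(0.09648443758487701))
[{"jaw": 0.018, "dx": -0.0, "dy": 0.0, "dz": -0.04, "yaw": -0.0}, {"jaw": 0.018, "dx": -0.0, "dy": 0.0, "dz": -0.04, "yaw": -0.0}, {"jaw": 0.018, "dx": -0.0, "dy": -0.034, "dz": -0.0, "yaw": -0.0}, {"jaw": 0.018, "dx": -0.0, "dy": -0.034, "dz": -0.0, "yaw": -0.0}, {"jaw": 0.018, "dx": -0.0, "dy": -0.034, "dz": -0.0, "yaw": -0.0}, {"jaw": 0.018, "dx": -0.0, "dy": -0.034, "dz": -0.0, "yaw": -0.0}, {"jaw": 0.018, "dx": -0.0, "dy": -0.034, "dz": -0.0, "yaw": -0.0}]
```

Emit:
carry_out --moves '[{"jaw": 0.018, "dx": 0, "dy": 0, "dz": -0.01, "yaw": 0}, {"jaw": 0.018, "dx": 0, "dy": 0, "dz": -0.03, "yaw": 0}, {"jaw": 0.018, "dx": 0, "dy": 0, "dz": -0.04, "yaw": 0}, {"jaw": 0.018, "dx": 0, "dy": -0.02, "dz": -0.01, "yaw": 0}, {"jaw": 0.018, "dx": 0, "dy": -0.035, "dz": 0, "yaw": 0}, {"jaw": 0.018, "dx": 0, "dy": -0.035, "dz": 0, "yaw": 0}, {"jaw": 0.018, "dx": 0, "dy": -0.035, "dz": 0, "yaw": 0}, {"jaw": 0.018, "dx": 0, "dy": -0.028, "dz": 0, "yaw": 0}]'

```text
t: 14.38
tool_pos: [0.4559, -0.0132, 0.1009]
orientation: [2.224, 2.219, 0.0]
force: [0.1, 0.1, -0.5]
opening: 0.0208
gripper_force: 40.0
```

Emit:
carry_out --moves '[{"jaw": 0.018, "dx": 0, "dy": -0.0145, "dz": 0, "yaw": 0}, {"jaw": 0.018, "dx": 0, "dy": 0, "dz": 0, "yaw": 0}, {"jaw": 0.018, "dx": 0, "dy": 0, "dz": 0, "yaw": 0}, {"jaw": 0.018, "dx": 0, "dy": 0, "dz": 0, "yaw": 0}]'

```text
t: 14.88
tool_pos: [0.4433, -0.0133, 0.1009]
orientation: [2.223, 2.219, 0.0]
force: [0.1, -0.5, -1.0]
opening: 0.0209
gripper_force: 40.0
```

```bash
python3 -c "
from h import *
st(); snap('wrist','w9'); z=head()[0][2]-.0028
print(fit('w9',lambda x:np.vstack([circ(x,z,.052,400)[20:180]]),head()[0][:2],.003,2), fit('w9',lambda x:circ(x,z,.052,400)[20:180]+np.c_[np.zeros((160,2)),np.full(160,x[2])],list(head()[0][:2])+[0],.003,2))
"
```

```text
t 14.88 p [ 0.4433 -0.0133  0.1009] h 89.89 tilt [ 3.e-04 -0.e+00 -1.e+00] F [ 0.1 -0.5 -1. ] op 0.0209 39.99978303909302 q [-0.15 -0.22  2.04  0.    1.31 -0.14]
(array([ 0.44313525, -0.01407357]), np.float64(0.0843910425901413)) (array([ 0.44309854, -0.01415852, -0.00243308]), np.float64(0.05288458988070488))
```

Emit:
carry_out --moves '[{"jaw": 0.018, "dx": -0.0007, "dy": -0.0005, "dz": 0.015, "yaw": 0}, {"jaw": 0.018, "dx": 0, "dy": 0, "dz": 0.02, "yaw": 0}, {"jaw": 0.018, "dx": 0, "dy": 0, "dz": 0.014, "yaw": 0}, {"jaw": 0.018, "dx": 0, "dy": 0, "dz": 0.006, "yaw": 0}, {"jaw": 0.018, "dx": 0, "dy": 0, "dz": 0, "yaw": 0}, {"jaw": 0.018, "dx": 0, "dy": 0, "dz": 0, "yaw": 0}, {"jaw": 0.018, "dx": 0, "dy": 0, "dz": 0, "yaw": 0}]'

```text
t: 15.8
tool_pos: [0.4428, -0.014, 0.0463]
orientation: [2.223, 2.219, 0.001]
force: [0.0, -0.3, -0.8]
opening: 0.0208
gripper_force: 40.0
```

Emit:
carry_out --moves '[{"jaw": 0.018, "dx": 0, "dy": 0, "dz": 0.0015, "yaw": 0}, {"jaw": 0.018, "dx": 0, "dy": 0, "dz": 0.001, "yaw": 0}, {"jaw": 0.018, "dx": 0, "dy": 0, "dz": 0, "yaw": 0}, {"jaw": 0.018, "dx": 0, "dy": 0, "dz": 0, "yaw": 0}]'

```text
t: 16.3
tool_pos: [0.4422, -0.0139, 0.0431]
orientation: [-2.224, -2.219, 0.0]
force: [0.2, -0.5, -1.5]
opening: 0.0208
gripper_force: 40.0
```

The step is at rim level with no contact. Continuing in small steps.

Emit:
carry_out --moves '[{"jaw": 0.018, "dx": 0, "dy": 0, "dz": 0.001, "yaw": 0}, {"jaw": 0.018, "dx": 0, "dy": 0, "dz": 0.001, "yaw": 0}, {"jaw": 0.018, "dx": 0, "dy": 0, "dz": 0, "yaw": 0}, {"jaw": 0.018, "dx": 0, "dy": 0, "dz": 0, "yaw": 0}]'

```text
t: 16.8
tool_pos: [0.4422, -0.014, 0.0411]
orientation: [-2.224, -2.219, 0.0]
force: [-0.7, 0.3, -1.3]
opening: 0.0212
gripper_force: 40.0
```

Emit:
carry_out --moves '[{"jaw": 0.018, "dx": 0, "dy": 0, "dz": 0.001, "yaw": 0}, {"jaw": 0.018, "dx": 0, "dy": 0, "dz": 0.001, "yaw": 0}, {"jaw": 0.018, "dx": 0, "dy": 0, "dz": 0, "yaw": 0}, {"jaw": 0.018, "dx": 0, "dy": 0, "dz": 0, "yaw": 0}]'

```text
t: 17.3
tool_pos: [0.4421, -0.0139, 0.0391]
orientation: [-2.224, -2.219, 0.0]
force: [-0.3, -0.0, -2.4]
opening: 0.0208
gripper_force: 40.0
```

Emit:
carry_out --moves '[{"jaw": 0.018, "dx": 0, "dy": 0, "dz": 0.0008, "yaw": 0}, {"jaw": 0.018, "dx": 0, "dy": 0, "dz": 0, "yaw": 0}, {"jaw": 0.018, "dx": 0, "dy": 0, "dz": 0, "yaw": 0}]'

```text
t: 17.68
tool_pos: [0.4423, -0.0139, 0.0389]
orientation: [-2.224, -2.219, 0.0]
force: [-3.9, 0.2, 5.5]
opening: 0.0208
gripper_force: 40.0
```

Contact came at z 0.0389, against 0.0388 expected when seated. Releasing and backing off.

Emit:
carry_out --moves '[{"jaw": 0.026, "dx": 0, "dy": 0, "dz": 0, "yaw": 0}, {"jaw": 0.04, "dx": 0, "dy": 0, "dz": 0, "yaw": 0}, {"jaw": 0.045, "dx": 0, "dy": 0, "dz": 0, "yaw": 0}, {"jaw": 0.045, "dx": 0, "dy": 0, "dz": -0.02, "yaw": 0}, {"jaw": 0.045, "dx": 0, "dy": 0, "dz": -0.04, "yaw": 0}, {"jaw": 0.045, "dx": 0, "dy": 0, "dz": -0.05, "yaw": 0}, {"jaw": 0.045, "dx": -0.03, "dy": 0, "dz": -0.03, "yaw": 0}, {"jaw": 0.045, "dx": -0.03, "dy": 0, "dz": -0.02, "yaw": 0}]'

```text
t: 18.68
tool_pos: [0.4428, -0.0746, 0.2004]
orientation: [2.221, 2.219, 0.002]
force: [0.5, 1.0, 0.9]
opening: 0.045
gripper_force: 0.0
```

Emit:
carry_out --moves '[{"jaw": 0.045, "dx": 0, "dy": 0, "dz": 0, "yaw": 0}, {"jaw": 0.045, "dx": 0, "dy": 0, "dz": 0, "yaw": 0}, {"jaw": 0.045, "dx": 0, "dy": 0, "dz": 0, "yaw": 0}]'

```text
t: 19.05
tool_pos: [0.4414, -0.073, 0.1971]
orientation: [-2.221, -2.219, 0.001]
force: [0.1, 0.5, -0.6]
opening: 0.0448
gripper_force: 0.0
```

```bash
python3 -c "
from h import *
st(); snap('wrist','w10')
d=fit('w10',lambda x:circ(x,.036,.052),[.4425,-.0145],.003,3);k=fit('w10',lambda x:circ(x,.054,.011,60),[.4425,-.0145],.003,2)
print(d,k)
# level test: plane-tilted disc with free height
def g(x):
    P=circ(x,.036,.052); P[:,2]+=x[2]+x[3]*(P[:,0]-x[0])+x[4]*(P[:,1]-x[1]); return P
print(fit('w10',g,[*d[0],0,0,0],[.002,.002,.003,.03,.03],2))
"
```

```text
t 19.05 p [ 0.4414 -0.073   0.1971] h 89.93 tilt [-2.e-03  8.e-04 -1.e+00] F [ 0.1  0.5 -0.6] op 0.0448 0.0 q [-0.28 -0.28  1.92  0.    1.51 -0.28]
(array([ 0.44213225, -0.01491494]), np.float64(0.25344616174697876)) (array([ 0.44234603, -0.01467025]), np.float64(0.04786942899227142))
(array([ 4.41599816e-01, -2.14430415e-02, -3.43902995e-05,  5.73551684e-02,
        7.23437277e-01]), np.float64(0.2446252852678299))
```

```bash
python3 -c "
from h import *
for z in(.030,.033,.0345,.036,.0375,.039,.042):
    x,c=fit('w10',lambda x:circ(x,z,.052),[.4423,-.0147],.002,2);print(z,x.round(4),round(c,3))
snap('wrist','w11')
x,c=fit('w11',lambda x:circ(x,.036,x[2]),[.4423,-.0147,.052],[.002,.002,.0005],2);print(x.round(4),c, fit('w11',lambda x:circ(x,.054,x[2],60),[.4423,-.0147,.011],[.002,.002,.0005],2))
"
```

```text
0.03 [ 0.4417 -0.0158] 0.312
0.033 [ 0.4419 -0.0153] 0.262
0.0345 [ 0.4421 -0.0152] 0.252
0.036 [ 0.4421 -0.0149] 0.253
0.0375 [ 0.4422 -0.0148] 0.265
0.039 [ 0.4424 -0.0145] 0.288
0.042 [ 0.4428 -0.0139] 0.35
[ 0.442  -0.0152  0.0518] 0.2708846926689148 (array([ 0.4423675 , -0.01456549,  0.01067039]), np.float64(0.022674210369586945))
```

The fitted disc height (0.035–0.036 m) and the knob's centring over the disc both agree with a level, seated cover. Handing in.

```bash
python3 -c "
from plant import close_job
print(close_job())"
```

```text
the job is handed in; nothing more can be done
None
```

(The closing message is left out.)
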